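# Charge the glue brush at the plunger can

### The arm

A 6-joint arm with a two-finger parallel gripper is mounted at the origin on the work surface. World frame = base frame: x ahead of the robot, y to its left, z up, the work surface at z = 0. Lengths are in mm, angles in rad, forces in N, time in s.
With the tool pointing down it reaches from about 350 to 925 mm from the base axis. Payload 6.4 kg.
Tool frame: the origin (TCP) lies at the very end of the fingers, on their centre line; the grasp point (between the pads) lies 19 mm behind it (arm.hold_point_z is the distance from the TCP to the grasp point, in mm); z points along the fingers, y is the direction in which the jaws open and shut (so a half turn about z gives the same grasp; the last joint's range is limited). The gripper opens to 85 mm and grips with 20 to 120 N. Pads are 22 mm wide; open, the fingers measure 114 mm over their backs; the gripper's body (76 mm by 85 mm) begins 54 mm behind the grasp point. The pads swing forward as they close: fully open they stand 13 mm farther back than shut.
Start: joints at [-1.311, 0.245, 1.558, -0, 1.339, -0.174], TCP at [273.215, -589.803, 195.49] pointing down, gripper open.
Joint ranges: [-3.13, 3.13], [-1.02, 2.26], [0.13, 2.54], [-0.95, 4.09], [0.21, 2.88], [-2.74, 2.74]. Speed limits (rad/s): [2.57, 2.57, 3.14, 3.14, 3.14, 3.14].

### API

Orientations are given as a rotation vector (axis times angle).
In Python, from station import monitor, imaging, arm gives the robot as it stands. The module is installed in compiled form; this text tells all that it offers.
- The arm moves only by the tool drive_tool, never from a script. Its argument "deltas" is one flat list of numbers, 5 for each row, row after row: the shift along the tool's x, y, z in cm, then the turn about the tool's z in rad, then the gripper command: -1 is shut, 1 is fully open, values between are in proportion. A call has exactly 10 rows; each row is the pose to reach, as a shift and turn from the pose measured when the call began, along the tool's axes at that moment; what a row does not reach only later rows make up. A row lasts 1/8 s, in which the tool goes at most 62.5 mm and 10.7 degrees, less where a joint would pass 70% of its speed; a pose out of reach is approached as far as the arm can. A call with a gripper value outside its range is refused whole. The fingers move at their own pace and stop on an object; "force" is the grip in N (left out, the last holds). Time passes only in rows, so rows that repeat a pose let the fingers close, or fill a call up. It gives the time, the measured TCP pose, the force and the opening at its end, in the units of the state.
- monitor.state(): the state, without advancing time (a new reading comes with each control period).
- imaging.camera(name): name is "scene" or "top"; returns a dict with "image" (480x640x3 uint8, red, green, blue), "intrinsics" (3x3 intrinsics, pixels), "position" and "orientation" of the camera in the world. Camera axes: x right, y down, z forward; pixel columns grow to the right and rows downward; lengths in mm; the calibration is good to about 2 mm. A picture is of the moment at which its call begins. There is no depth.
- arm.finish_job(): hands the job in, once; it reports no verdict.
The state is a dict: "t": time; "joints": joint angles; "joint_vel": joint speeds; "tau": joint torques, N m; "eef_pos": TCP position; "tcp_rot": TCP orientation; "force": force on the tool from outside, world axes, zero at the start; "wrist_torque": the same for the moment, N m; "opening": finger opening in mm.
Only numpy, scipy, OpenCV 4.12 (cv2) and the standard library are available. Lean on these libraries where they do the work, as an engineer would, in place of code of your own. Each camera call takes 0.05 s, during which the arm holds its last target.

### The job

Take the lid off the plunger can and set it down on the bench, knob up, clear of the can. Then take the square-handled brush out of the tool rack, dip its head into the can and press the sprung dish inside with 6 to 20 N for half a second, wherever the dish happens to stand. Hang the brush back upright in the rack's free slot and let go, leaving the other tools, the tape roll and the bottle alone.

Things in the scene. Friction and masses are not known exactly. Their poses are not given: they have to be found in the camera images.
- can: Open steel can fixed to the bench on a round foot 110 mm wide, 4 mm thick; 84 mm outside diameter, wall 4 mm, 95 mm high. Inside, a flat level aluminium dish of 66 mm diameter stands on a spring, its face at an unknown height 30 to 62 mm above the bench, new in each run (its give: see the rim). Origin on the bench at the can's axis, z up.
- can_rim (a point): Centre of the can's mouth, 95 mm above the bench. The sprung dish below starts to yield at about 3 N, then gives 1 mm per 0.45 N (6 N at about 6 mm) and meets a hard stop after 22 mm (13 N).
- lid: Loose steel lid on the can's rim: disc 100 mm diameter, 7 mm thick, with a plug 64 mm wide and 6 mm deep under it, loose in the mouth. On top a dark wooden grip bar (the knob) along its x axis, 70 mm long, 18 mm wide, from 7 to 38 mm above the origin. Origin: centre of the disc's underside, z up; at 6 mm height when lying on the bench. About 0.18 kg.
- brush: Brush in a rack slot, the only tool with a square handle: wood, 24 x 24 mm, 8 to 90 mm above the origin, faces along x and y; square shoulder 32 mm wide, 8 mm high, resting on the plank; below it a 10 mm shank, then from 80 to 125 mm below the origin the round head, 24 mm wide, too wide for the slot. Origin: centre of the shoulder's underside, z up. 0.14 kg.
- brush_tip (a point): Centre of the flat end of the brush head, 125 mm below the brush's origin.
- rack_top (a point): Middle of the top of the fixed rack's plank, 150 mm high; x away from the slots' open side, y along it. Plank 80 (x) by 350 mm (y), 14 thick, a leg under each end. Slots 18 mm wide at y = -95, 0, 95 mm, from the front edge (x = -40) to x = 12; tools hang at x = -8 mm. Lift a tool a few mm, draw it 75 mm forward (-x), then raise it.
- file: Flat file hanging in another slot; round wooden handle 26 mm thick, 85 mm high above the plank, shoulder disc 32 mm wide; blade 14 x 4 mm, 118 mm long. Origin under the shoulder. Leave alone.
- awl: Awl hanging in the remaining slot; same round handle, shank 8 mm diameter, 100 mm long. Origin under the shoulder. Leave alone.
- tape: Roll of paper tape lying flat, 110 mm wide, 76 mm hole, 48 mm high; origin under its centre. Leave alone.
- bottle: White plastic bottle standing, 66 mm wide, 170 mm high; origin under its centre. Leave alone.

How it is judged (in metres and radians):
On the way, in this order (a step that is already met when the one before it is completed fails the run):
1. the lid lies flat on the bench, knob up, its centre over 110 mm from the can's axis, let go and at rest (height (world z) of lid below 0.012 m and angle between lid's own z axis and vertical below 0.15 rad and horizontal distance between lid and can above 0.11 m and linear speed of lid below 0.02 m/s and contact force between lid and the fingers below 0.1 N), for 0.2 s.
2. the brush, held upright (within 0.2 rad) in the fingers, presses with over 6 N inside the can, its tip within 15 mm of the can's axis and over 20 mm below the rim, for half a second (contact force between brush and can above 6 N and horizontal distance between brush_tip and can below 0.015 m and z of brush_tip in the frame of can below 0.075 m and angle between brush's own z axis and vertical below 0.2 rad and contact force between brush and the fingers above 1 N), for 0.5 s.
At the end, for the whole second after the job is handed in: The brush hangs upright (within 0.12 rad) in a rack slot, its shoulder down on the plank (within 4 mm), let go and at rest; the lid still lies flat on the bench, knob up, its centre over 110 mm from the can's axis, at rest (all of step 1 and z of brush in the frame of rack_top between -0.004 and 0.004 m and x of brush in the frame of rack_top between -0.032 and 0.02 m and y of brush in the frame of rack_top between -0.12 and 0.12 m and angle between brush's own z axis and vertical below 0.12 rad and linear speed of brush below 0.02 m/s and contact force between brush and the fingers below 0.1 N); the robot touches nothing.
It fails at once if the brush pushes the can or its dish with over 20 N (contact force between brush and can above 20 N).
It fails at once if the lid or the brush is dropped (moves faster than 0.6 m/s while not in the fingers) ((contact force between lid and the fingers below 0.1 N and linear speed of lid above 0.6 m/s) or (contact force between brush and the fingers below 0.1 N and linear speed of brush above 0.6 m/s)).
It fails at once if the file, awl, tape roll or bottle is moved by over 25 mm (distance of any of file, awl, tape, bottle from where it was at the start of the episode above 0.025 m).
It also fails if it takes over 72 s, if anything falls off the work surface, if the arm or the gripper's body presses on something with over 40 N, if the wrist force passes 120 N, or if a joint passes its speed limit or range.

## Working session

There is one attempt and no reset: what is moved stays moved. The work goes in short steps, Python scripts to look and compute and a tool call to move; the robot and the scene stay as the last step left them, time stands still between calls to the robot, and variables do not carry over. Pictures are saved under pics/ and viewed, and the job is handed in when it is done.

Besides the shell and the picture viewer there is one more tool, called after "Request:" by a JSON object that holds its "fn" and its "kwargs", one argument or row to a line. drive_tool: Moves the arm, as the interface text tells. Its arguments: {"type":"object","properties":{"deltas":{"type":"array","items":{"type":"number"}},"force":{"type":"number"}},"required":["deltas"]}

```bash
mkdir -p pics
python3 - <<'E'
from station import monitor, imaging, arm
import cv2,pickle
s=monitor.state(); print({k:s[k] for k in s})
print(arm.hold_point_z)
for n in ("scene","top"):
    c=imaging.camera(n); pickle.dump(c,open(f"{n}0.pkl","wb"))
    print(n,c["intrinsics"],c["position"],c["orientation"])
    cv2.imwrite(f"pics/{n}0.png",c["image"][:,:,::-1])
E
```

```text
{'t': 0.0, 'joints': array([-1.31111687e+00,  2.45846264e-01,  1.55902760e+00, -2.68696161e-05,
        1.33871561e+00, -1.74132716e-01]), 'joint_vel': array([ 0.00157944,  0.00063011, -0.00020226, -0.00016906, -0.0003346 ,
       -0.00065994]), 'tau': array([-1.68920055e-04, -4.29511964e+01, -3.26126504e+01, -1.42842582e-04,
        5.34672217e-03,  2.88300775e-06]), 'eef_pos': array([ 273.02851455, -589.17177966,  194.35250996]), 'tcp_rot': array([-3.06602947e+00, -6.75680178e-01,  1.75038849e-04]), 'force': array([0.70851399, 1.27498347, 0.04614954]), 'wrist_torque': array([-0.0313023 ,  0.00779713, -0.03340146]), 'opening': 85.45568636476627}
18.700000000000003
scene [[498.60184506   0.         315.40607114]
 [  0.         498.60184506 242.46989689]
 [  0.           0.           1.        ]] [898.11805755 587.51143211 706.33956506] [-0.64868251 -2.6281789   1.19082501]
top [[612.74359656   0.         319.38793063]
 [  0.         612.74359656 238.09432975]
 [  0.           0.           1.        ]] [3.92863272e+02 7.45614882e-01 1.16203789e+03] [-2.16349776  2.09583101 -0.24012876]
```

View pics/scene0.png

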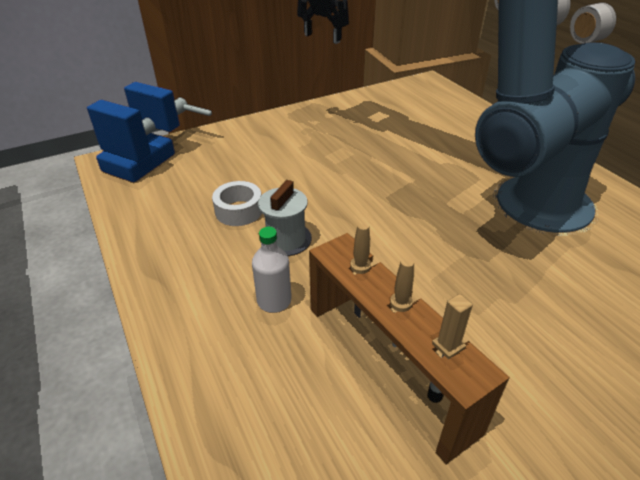

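View pics/top0.png

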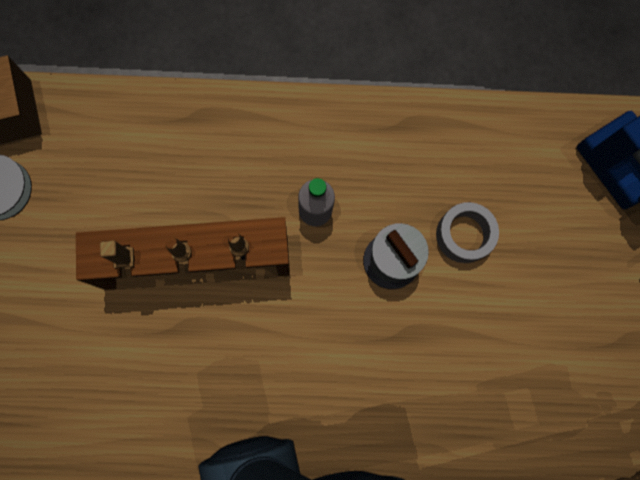

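```bash
cat > h.py <<'E'
import numpy as np,cv2,pickle
from scipy.spatial.transform import Rotation as R
def load(n): return pickle.load(open(n+".pkl","rb"))
def ray(c,u,v,z):
    K=np.array(c["intrinsics"]);d=R.from_rotvec(c["orientation"]).as_matrix()@np.linalg.inv(K)@np.array([u,v,1.])
    p=np.array(c["position"]);return p+d*(z-p[2])/d[2]
def proj(c,P):
    q=R.from_rotvec(c["orientation"]).as_matrix().T@(np.array(P)-np.array(c["position"]));q=np.array(c["intrinsics"])@q;return q[:2]/q[2]
E
python3 - <<'E'
from h import *
t=load("top0")["image"][:,:,::-1];s=load("scene0")["image"][:,:,::-1]
t=np.clip(t.astype(float)*1.8,0,255).astype(np.uint8)
a=cv2.resize(t[205:300,60:310],None,fx=3.2,fy=3.2,interpolation=cv2.INTER_CUBIC)
b=cv2.resize(t[170:300,290:510],None,fx=3.2,fy=3.2,interpolation=cv2.INTER_CUBIC)
cv2.imwrite("pics/za.png",a);cv2.imwrite("pics/zb.png",b)
cv2.imwrite("pics/zc.png",cv2.resize(s[210:460,300:520],None,fx=2.4,fy=2.4,interpolation=cv2.INTER_CUBIC))
E
```

```text
(no output)
```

View pics/za.png

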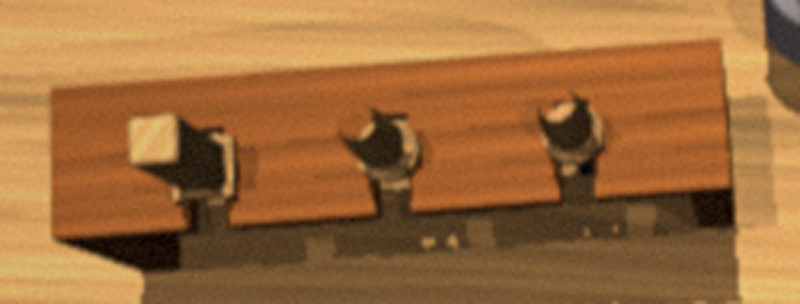

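View pics/zb.png

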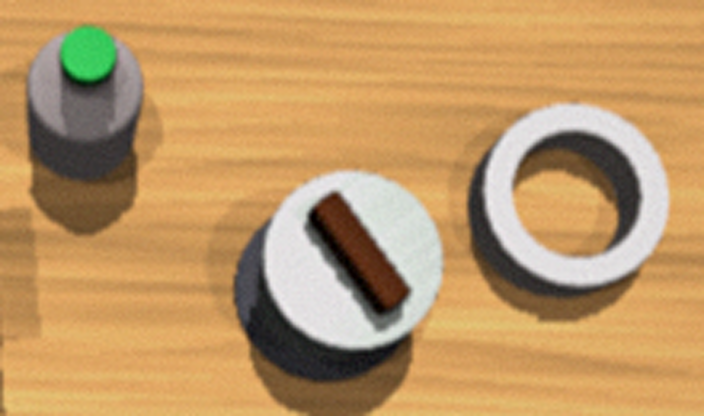

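View pics/zc.png

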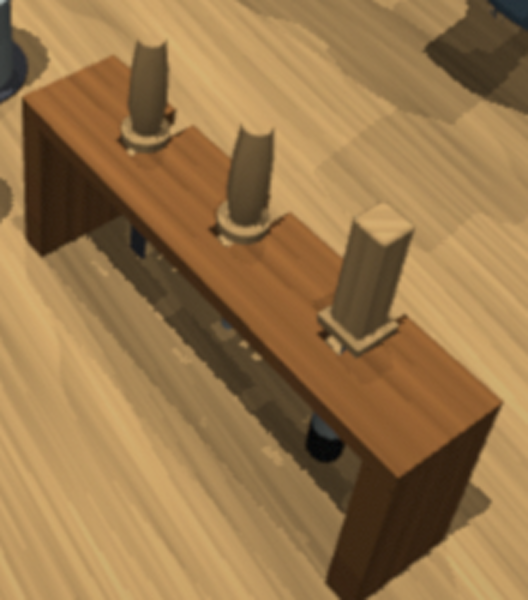

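Run:
```python
from h import *
c=load("top0");s=load("scene0")
def z(x,y,ox,oy,f): return (x+.5)/f-.5+ox,(y+.5)/f-.5+oy
cor=[ray(c,*z(x,y,60,205,3.2),150)[:2] for x,y in [(51,89),(720,40),(731,188),(55,240)]]
print(np.round(cor,1));print([round(np.linalg.norm(cor[i]-cor[(i+1)%4]),1) for i in range(4)])
m=np.mean(cor,0);yv=(cor[0]+cor[3]-cor[1]-cor[2])/2;a=np.arctan2(-yv[0],yv[1]);print("rack",m,"yaw",a)
def rk(x,y,zz): return np.array([m[0]+x*np.cos(a)-y*np.sin(a),m[1]+x*np.sin(a)+y*np.cos(a),zz])
print("brush pred",rk(-8,95,240), "img",proj(c,rk(-8,95,240)),proj(s,rk(-8,95,240)))
# brush top
q=[ray(c,*z(x,y,60,205,3.2),240)[:2] for x,y in [(131,115),(177,116),(178,165),(130,164)]]
print("brushtop",np.round(q,1),np.mean(q,0))
q=[ray(s,*z(x,y,300,210,2.4),240)[:2] for x,y in [(384,205),(413,228),(383,244),(354,221)]]
print("brushtop scene",np.round(q,1),np.mean(q,0))
# scene plank corners
q=[ray(s,*z(x,y,300,210,2.4),150)[:2] for x,y in [(24,99),(112,56),(500,403),(400,478)]]
print("plank scene",np.round(q,1),np.mean(q,0))
# knob
img=c["image"];hsv=cv2.cvtColor(img,cv2.COLOR_RGB2HSV)
def big(mask):
    k,_=cv2.findContours(mask.astype(np.uint8),cv2.RETR_EXTERNAL,cv2.CHAIN_APPROX_NONE);return max(k,key=cv2.contourArea)
roi=np.zeros(img.shape[:2],bool);roi[215:295,360:432]=1
lid=big(roi&(hsv[...,1]<60)&(hsv[...,2]>95));el=cv2.fitEllipse(lid);print("lid",el,cv2.minEnclosingCircle(lid))
print(ray(c,*el[0],102), el[1][0]/612.7*(1162-102))
roi[:]=0;roi[225:275,382:422]=1
kn=big(roi&(hsv[...,1]>90)&((hsv[...,0]<14)|(hsv[...,0]>170)));r=cv2.minAreaRect(kn);print("knob",r)
b=[ray(c,*p,133)[:2] for p in cv2.boxPoints(r)];print(np.round(b,1),np.mean(b,0))
for i in range(2):
  d=b[i+1]-b[i];print(np.linalg.norm(d),np.arctan2(d[1],d[0]))
si=cv2.cvtColor(s["image"],cv2.COLOR_RGB2HSV);roi=np.zeros((480,640),bool);roi[170:220,265:305]=1
kk=big(roi&(si[...,1]>110)&(si[...,2]<140));mm=cv2.boundingRect(kk);print("scene knob",mm,cv2.minAreaRect(kk))
for P in b: print(proj(s,[*P,133]))
```

```text
[[590.9 382.5]
 [629.6  35.6]
 [550.7  26.7]
 [512.1 372.1]]
[np.float64(349.0), np.float64(79.5), np.float64(347.5), np.float64(79.5)]
rack [570.83745507 204.19938671] yaw 0.1111954346515851
brush pred [552.34505082 297.72494998 240.        ] img [107.94045457 247.1775067 ] [459.76304183 300.86443236]
brushtop [[562.1 309.7]
 [562.4 288.1]
 [538.9 285.4]
 [538.6 307.9]] [550.4798069  297.78201864]
brushtop scene [[546.1 290.1]
 [543.4 309.6]
 [564.  310.9]
 [567.  291.6]] [555.14044775 300.56793346]
plank scene [[632.   38.9]
 [555.7  28. ]
 [516.8 374.1]
 [592.9 383.7]] [574.33626626 206.16506984]
lid ((399.9620361328125, 250.5286102294922), (53.52738952636719, 55.4254150390625), 124.92862701416016) ((399.739990234375, 250.6199951171875), 28.24142837524414)
[ 587.74822734 -168.29007377  102.        ] 92.60491741137459
knob ((401.5500793457031, 248.83250427246094), (39.614418029785156, 11.922785758972168), 53.530765533447266)
[[ 605.8 -137.4]
 [ 618.8 -153.9]
 [ 564.6 -194.6]
 [ 551.8 -178.1]] [ 585.23019054 -165.98961767]
21.033657439579816 -0.9012834163576474
67.80532696316976 -2.4987249086395553
scene knob (271, 180, 23, 30) ((281.9826965332031, 194.0767364501953), (13.297992706298828, 32.92836380004883), 39.28940963745117)
[280.68905775 198.87348799]
[271.06794517 196.32727552]
[287.52200212 178.42620195]
[296.68872661 180.76666774]
```

```bash
cat >> h.py <<'E'
def to(*targets):
    """targets: (x,y,z,phi) -> tool deltas cm/rad from current"""
    from station import monitor
    s=monitor.state();p=s["eef_pos"];M=R.from_rotvec(s["tcp_rot"]).as_matrix();ph=np.arctan2(M[1,0],M[0,0])
    print("t%.2f"%s["t"],"pos",np.round(p,1),"phi %.3f"%ph,"zax",np.round(M[:,2],3),"F",np.round(s["force"],1),"open %.1f"%s["opening"],"j6 %.2f"%s["joints"][5])
    for x,y,z,f in targets:
        d=M.T@(np.array([x,y,z])-p)/10;a=-(f-ph);a=(a+np.pi/2)%np.pi-np.pi/2
        print(np.round(d,2),"turn %.3f"%a)
E
python3 -c "
from h import *
to((586,-167,175,.643),(586,-167,106,.643))"
```

```text
t0.10 pos [ 273.1 -589.2  194.5] phi 0.434 zax [-0.     0.002 -1.   ] F [-0.3 -0.6  0.2] open 85.5 j6 -0.17
[ 46.14 -25.15   2.01] turn -0.209
[ 46.14 -25.14   8.91] turn -0.209
```

Request:
{"fn": "drive_tool", "kwargs": {
  "deltas": [2.5,-1.4,0,0,1,7,-3.8,0.2,-0.05,1,12.5,-6.8,0.5,-0.1,1,18,-9.8,0.8,-0.15,1,23.5,-12.8,1,-0.209,1,29,-15.8,1.2,-0.209,1,34.5,-18.8,1.5,-0.209,1,40,-21.8,1.8,-0.209,1,44.5,-24.2,2,-0.209,1,46.1,-25.1,2,-0.209,1],
  "force": 40
}}

```text
t: 1.35
eef_pos: [586.5, -163.8, 174.5]
tcp_rot: [-2.976, -0.998, 0.001]
force: [-0.2, -1.6, -0.7]
opening: 85.5
```

Run:
```python
from h import *
from station import imaging
to((586,-167,175,.643),(586,-167,106,.643))
c=imaging.camera("scene");cv2.imwrite("pics/s1.png",c["image"][:,:,::-1])
```

```text
t1.35 pos [ 586.5 -163.8  174.5] phi 0.647 zax [-0.001  0.003 -1.   ] F [-0.2 -1.6 -0.7] open 85.5 j6 0.46
[-0.23  0.22 -0.05] turn 0.004
[-0.23  0.24  6.85] turn 0.004
```

View pics/s1.png

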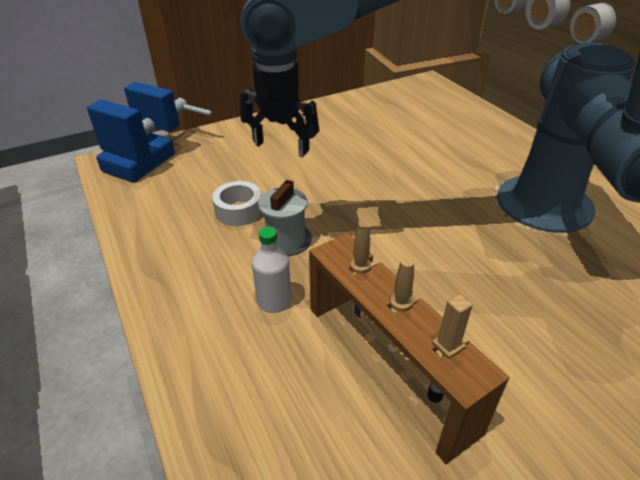

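The open gripper stands over the knob (282,190), with its fingertips at about (258,145) and (305,153), across the bar. Next I descend and grip.

Request:
{"fn": "drive_tool", "kwargs": {
  "deltas": [-0.2,0.2,1,0,1,-0.2,0.2,2.5,0,1,-0.2,0.2,4.2,0,1,-0.2,0.2,5.6,0,1,-0.2,0.2,6.4,0,1,-0.2,0.2,6.8,0,1,-0.2,0.2,6.8,0,-1,-0.2,0.2,6.8,0,-1,-0.2,0.2,6.8,0,-1,-0.2,0.2,6.8,0,-1],
  "force": 40
}}

```text
t: 2.65
eef_pos: [586.7, -166.2, 107.0]
tcp_rot: [-2.976, -0.998, -0.001]
force: [1.2, -0.7, -1.0]
opening: 12.3
```

```bash
python3 -c "
from h import *
to((586,-167,106,.643))"
```

```text
t2.65 pos [ 586.7 -166.2  107. ] phi 0.647 zax [-0.     0.003 -1.   ] F [ 1.2 -0.7 -1. ] open 12.3 j6 0.46
[-0.1   0.02  0.1 ] turn 0.004
```

Run:
```python
from h import *
from station import imaging
for n in("scene","top"):
  c=imaging.camera(n);im=c["image"][:,:,::-1]
  im=im[90:260,190:390] if n=="scene" else np.clip(im[190:320,320:480]*1.6,0,255).astype(np.uint8)
  cv2.imwrite(f"pics/{n}2.png",cv2.resize(im,None,fx=3,fy=3))
to((586,-167,106,.643))
```

```text
t2.75 pos [ 586.6 -166.2  106.8] phi 0.647 zax [-0.     0.003 -1.   ] F [0.  0.  0.7] open -0.0 j6 0.46
[-0.09  0.03  0.08] turn 0.004
```

View pics/scene2.png

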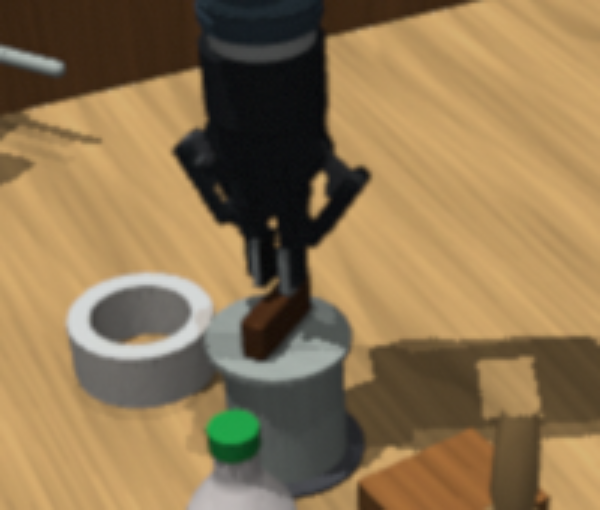

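View pics/top2.png

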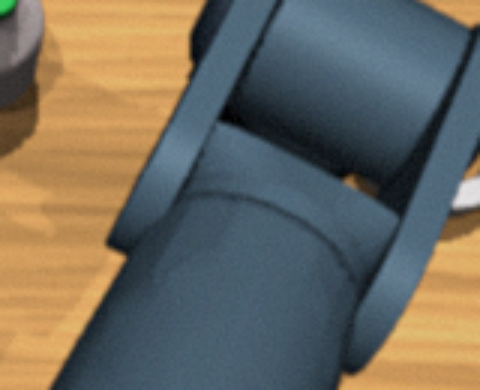

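Run:
```python
from h import *
s=load("scene0")
for P in [(586.6,-166.2,106.8),(586,-167,133),(586,-167,102)]: print(P,(proj(s,P)-[190,90])*3)
# lid ellipse in scene
si=cv2.cvtColor(s["image"],cv2.COLOR_RGB2HSV)
cv2.imwrite("pics/s0z.png",cv2.resize(s["image"][160:270,200:340,::-1],None,fx=5,fy=5,interpolation=cv2.INTER_CUBIC))
```

```text
(586.6, -166.2, 106.8) [282.60328086 327.5542186 ]
(586, -167, 133) [280.79224014 294.70358936]
(586, -167, 102) [283.29718528 332.41694451]
```

View pics/s0z.png

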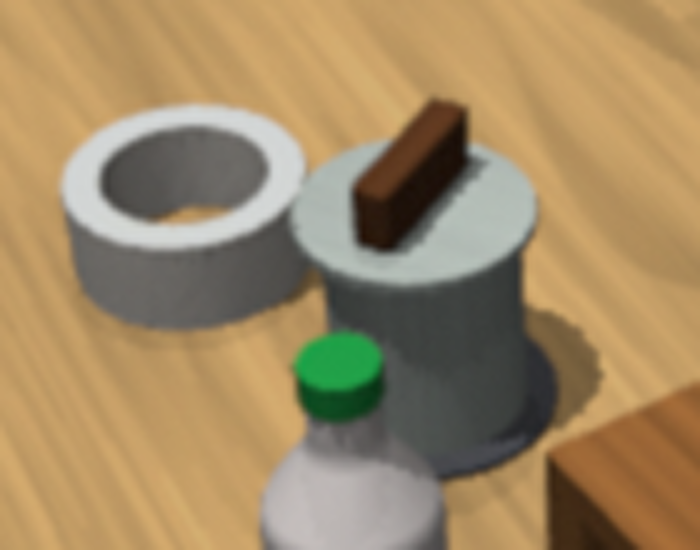

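Run:
```python
from h import *
from station import imaging
n="scene"
c=imaging.camera(n);im=c["image"][:,:,::-1]
cv2.imwrite(f"pics/{n}3.png",cv2.resize(im[90:260,190:390],None,fx=4,fy=3.5,interpolation=cv2.INTER_CUBIC))
to((586,-167,106,.643))
```

```text
t2.80 pos [ 586.5 -166.2  106.8] phi 0.647 zax [-0.001  0.003 -1.   ] F [ 0.2  0.1 -0.3] open -0.0 j6 0.46
[-0.09  0.04  0.08] turn 0.004
```

View pics/scene3.png

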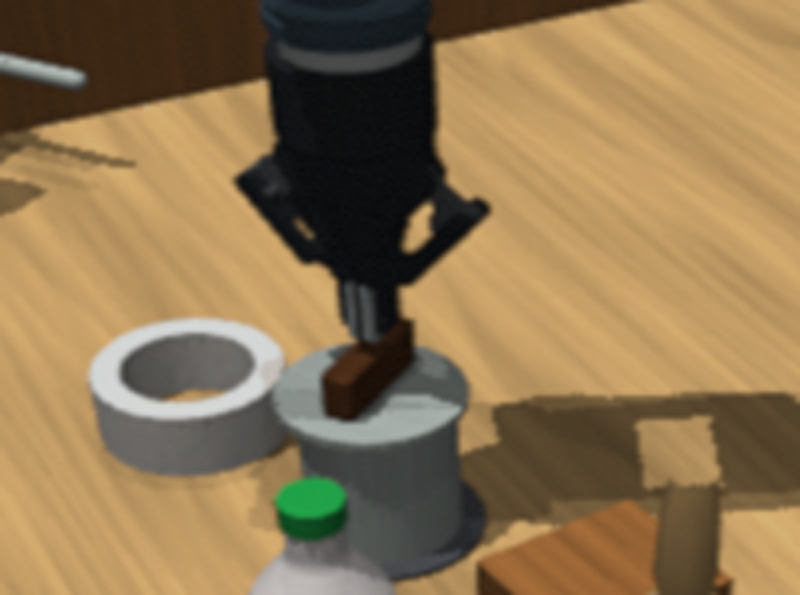

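Run:
```python
from h import *
s=load("scene0")
for z in(107,120,135,140): print(z,ray(s,277.5,185.7,z),ray(s,283,187.5,z))
print(proj(s,(586.5,-166.2,107+18.7)),proj(s,(586.5,-166.2,307)))
```

```text
107 [ 579.2517555  -215.60214333  107.        ] [ 571.83910531 -204.2054747   107.        ]
120 [ 586.16813841 -198.1821746   120.        ] [ 578.91627263 -187.0327059   120.        ]
135 [ 594.14858023 -178.08221069  135.        ] [ 587.08223491 -167.21797266  135.        ]
140 [ 596.80872751 -171.38222271  140.        ] [ 589.80422234 -160.61306158  140.        ]
[283.73681499 191.51760922] [278.11101629 106.98056596]
```

Run:
```python
from h import *
s=load("scene0")
for z in(174.5,187,200,217): print(z,proj(s,(586.5,-163.8,z)), proj(s,(586.5-.6*50,-163.8+.8*50,z)),proj(s,(586.5+.6*50,-163.8-.8*50,z)))
for z in(194,207,220,237): print(z,proj(s,(273,-589.2,z)))
im=cv2.imread("pics/s1.png");cv2.imwrite("pics/s1z.png",cv2.resize(im[60:220,210:350],None,fx=4,fy=3.5))
im=cv2.imread("pics/scene0.png");cv2.imwrite("pics/s00z.png",cv2.resize(im[0:90,270:380],None,fx=5,fy=5))
```

```text
174.5 [282.8789657 171.4438469] [306.10929823 177.55733097] [260.44015942 165.53866734]
187 [282.51532956 165.91719866] [305.94460567 171.98640327] [259.89117471 160.05655558]
200 [282.13038422 160.06668712] [305.77020706 166.08715659] [259.31019634 154.25495809]
217 [281.61627448 152.25309734] [305.53720254 158.20549268] [258.53456053 146.50952893]
194 [322.70933007  57.07199907]
207 [322.69622838  52.21652029]
220 [322.68295605  47.29780612]
237 [322.66533688  40.76815431]
```

View pics/s1z.png

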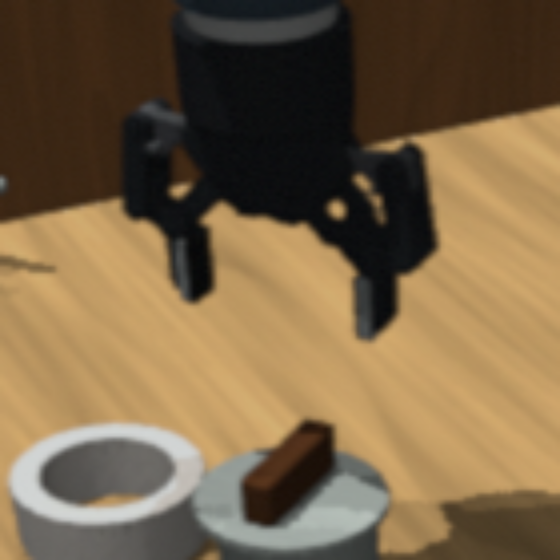

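View pics/s00z.png

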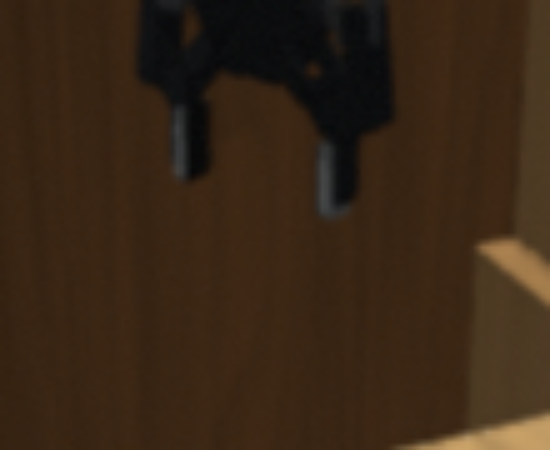

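The picture shows the fully shut fingers ending just above the knob top, at about (283,187). That puts the tips at z≈136, while the TCP reads 107. The start and hover pictures give the same +30 mm or so, allowing for the 13 mm swing. So the visible fingertips sit about 30 mm above the reported TCP, and I go lower by that amount.

Request:
{"fn": "drive_tool", "kwargs": {
  "deltas": [0,0,0,0,1,0,0,0,0,1,0,0,0,0,1,0,0,0,0,1,0,0,0.4,0,1,0,0,1.0,0,1,0,0,1.6,0,1,0,0,2.2,0,1,0,0,2.7,0,1,0,0,2.7,0,1],
  "force": 40
}}

```text
t: 4.05
eef_pos: [586.2, -165.9, 79.1]
tcp_rot: [-2.975, -0.997, 0.0]
force: [-0.2, 0.2, 0.3]
opening: 85.5
```

Run:
```python
from h import *
from station import imaging
to((586,-167,80,.643))
im=imaging.camera("scene")["image"][:,:,::-1]
cv2.imwrite("pics/s4.png",cv2.resize(im[90:260,190:390],None,fx=4,fy=3.5,interpolation=cv2.INTER_CUBIC))
```

```text
t4.05 pos [ 586.2 -165.9   79.1] phi 0.647 zax [-0.001  0.003 -1.   ] F [-0.2  0.2  0.3] open 85.5 j6 0.46
[-0.08  0.07 -0.09] turn 0.004
```

View pics/s4.png

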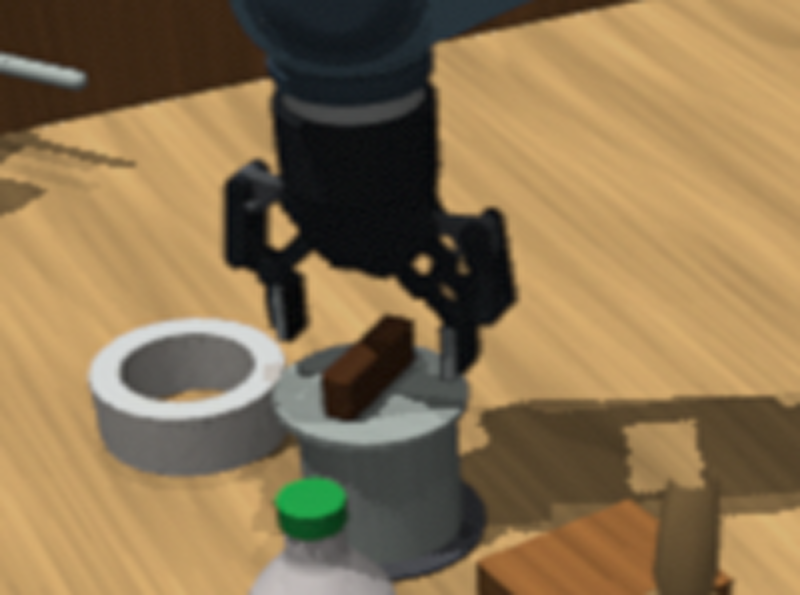

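The fingers straddle the bar, with tips at zoom (288,338) and (455,375), which is z≈125 open and about 110 once shut. I close here, a few mm lower.

Request:
{"fn": "drive_tool", "kwargs": {
  "deltas": [0,0.05,0.2,0,-1,0,0.05,0.3,0,-1,0,0.05,0.3,0,-1,0,0.05,0.3,0,-1,0,0.05,0.3,0,-1,0,0.05,0.3,0,-1,0,0.05,0.3,0,-1,0,0.05,-0.2,0,-1,0,0.05,-1,0,-1,0,0.05,-2,0,-1],
  "force": 40
}}

```text
t: 5.35
eef_pos: [586.3, -166.2, 99.6]
tcp_rot: [-2.975, -0.997, 0.001]
force: [-0.7, -0.5, -3.0]
opening: 17.0
```

Run:
```python
from h import *
from station import imaging
im=imaging.camera("scene")["image"][:,:,::-1]
to((586,-167,180,.647),(430,-230,180,.647),(430,-230,0,.647))
cv2.imwrite("pics/s5.png",cv2.resize(im[90:260,190:390],None,fx=4,fy=3.5,interpolation=cv2.INTER_CUBIC))
```

```text
t5.40 pos [ 587.6 -166.9  101.7] phi 0.647 zax [ 0.001  0.002 -1.   ] F [ 1.3 -0.2 -0.4] open 16.9 j6 0.46
[-0.12 -0.09 -7.84] turn 0.000
[-16.36  -4.47  -7.87] turn 0.000
[-16.4   -4.45  10.13] turn 0.000
```

View pics/s5.png

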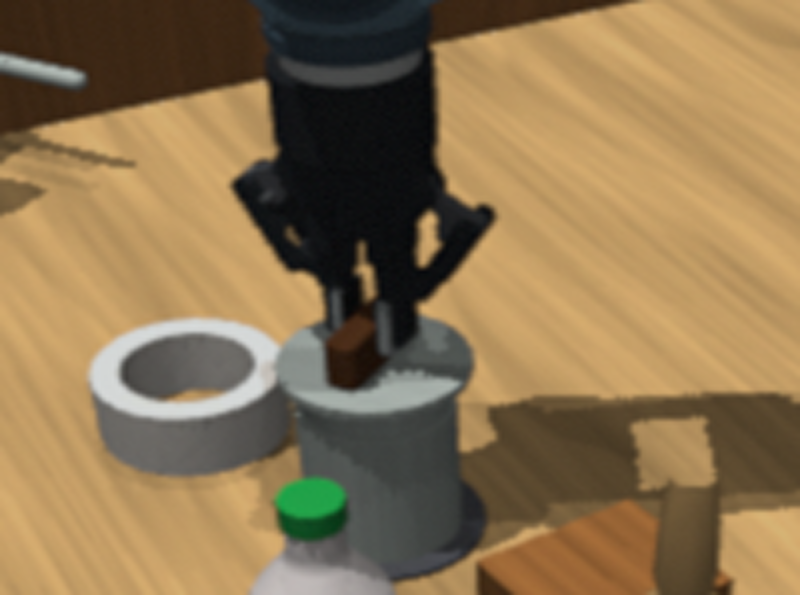

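The lid is gripped (opening 17 mm) and level above the rim at zoom (375,365). I carry it toward the robot.

Request:
{"fn": "drive_tool", "kwargs": {
  "deltas": [0,0,-1.5,0,-1,-1,-0.3,-3,0,-1,-3.5,-1,-3.5,0,-1,-7,-1.9,-3,0,-1,-10.5,-2.9,-2,0,-1,-13.5,-3.7,-0.5,0,-1,-15.5,-4.2,1.5,0,-1,-16.4,-4.5,4,0,-1,-16.4,-4.5,6.5,0,-1,-16.4,-4.5,7.5,0,-1]
}}

```text
t: 6.65
eef_pos: [428.7, -229.4, 25.9]
tcp_rot: [-2.976, -0.997, -0.002]
force: [0.4, 0.4, -2.1]
opening: 17.5
```

Run:
```python
from h import *
from station import imaging
c=imaging.camera("scene");im=c["image"][:,:,::-1]
to((430,-230,-13,.647))
cv2.imwrite("pics/s6.png",im);pickle.dump(imaging.camera("top"),open("top6.pkl","wb"))
cv2.imwrite("pics/t6.png",np.clip(load("top6")["image"][:,:,::-1]*1.7,0,255))
```

```text
t6.70 pos [ 428.6 -229.1   25.2] phi 0.647 zax [-0.001  0.004 -1.   ] F [-0.6  0.4 -2.3] open 17.1 j6 0.20
[0.05 0.17 3.82] turn -0.000[ WARN:0@3.278] global loadsave.cpp:1063 imwrite_ Unsupported depth image for selected encoder is fallbacked to CV_8U.
```

View pics/s6.png

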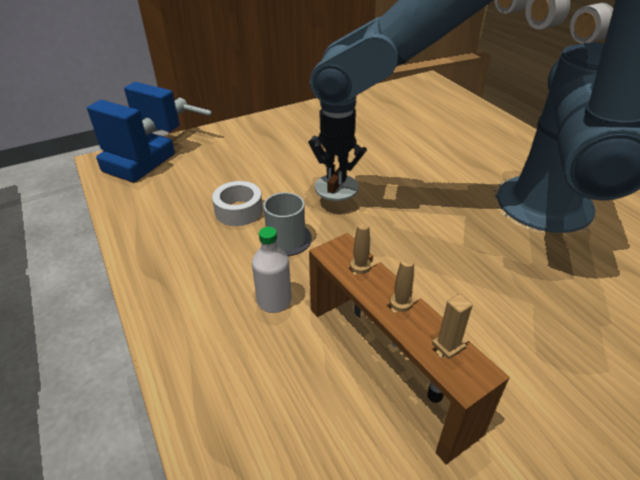

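View pics/t6.png

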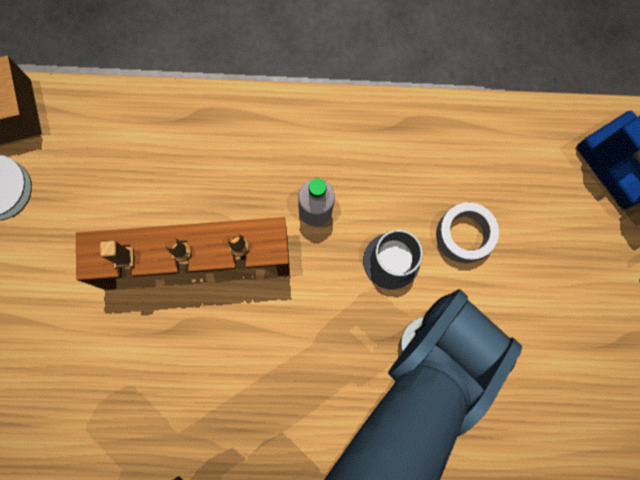

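Request:
{"fn": "drive_tool", "kwargs": {
  "deltas": [0,0,0.6,0,-1,0,0,1.2,0,-1,0,0,1.8,0,-1,0,0,2.3,0,-1,0,0,2.8,0,-1,0,0,3.1,0,-1,0,0,3.4,0,-1,0,0,3.6,0,-1,0,0,3.7,0,-1,0,0,3.7,0,-1]
}}

```text
t: 8.0
eef_pos: [429.2, -229.3, -10.9]
tcp_rot: [-2.976, -0.998, -0.002]
force: [1.0, -0.4, -2.0]
opening: 17.0
```

Run:
```python
from h import *
from station import imaging
c=imaging.camera("scene");im=c["image"][:,:,::-1]
to((430,-230,-13,.647))
cv2.imwrite("pics/s7.png",cv2.resize(im[120:250,270:410],None,fx=5,fy=4.5,interpolation=cv2.INTER_CUBIC))
t=load("top6")["image"]
cv2.imwrite("pics/t6z.png",cv2.resize(np.clip(t[215:300,350:440,::-1]*1.8,0,255).astype(np.uint8),None,fx=6,fy=6,interpolation=cv2.INTER_CUBIC))
```

```text
t8.05 pos [ 429.2 -229.4  -10.8] phi 0.647 zax [ 0.     0.003 -1.   ] F [-0.1  0.6 -1.4] open 17.0 j6 0.20
[0.02 0.1  0.22] turn -0.000
```

View pics/s7.png

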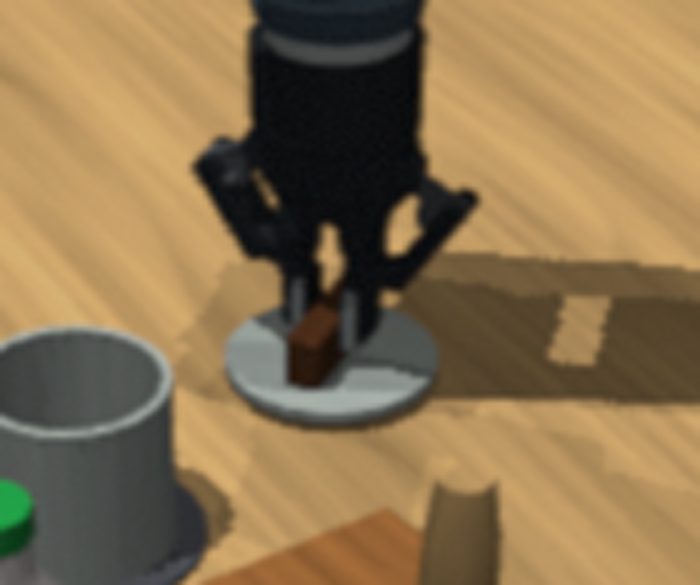

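View pics/t6z.png

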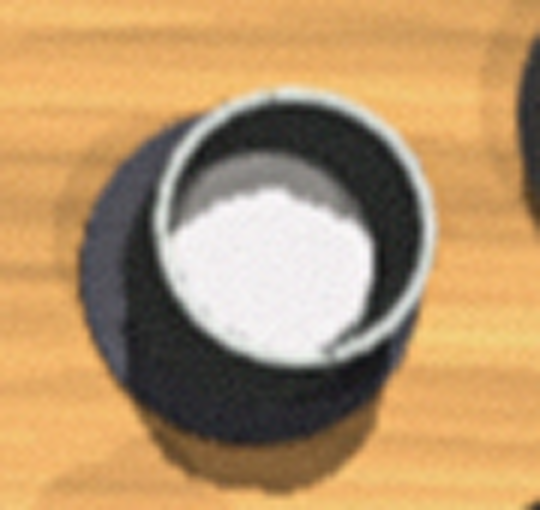

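Request:
{"fn": "drive_tool", "kwargs": {
  "deltas": [0,0,0.1,0,-1,0,0,0.2,0,-1,0,0,0.3,0,-1,0,0,0.35,0,-1,0,0,0.35,0,-1,0,0,0.35,0,-0.5,0,0,0.35,0,0,0,0,0.35,0,0.2,0,0,0.35,0,0.2,0,0,0.35,0,0.2]
}}

```text
t: 9.3
eef_pos: [429.2, -229.3, -14.4]
tcp_rot: [-2.976, -0.998, -0.002]
force: [0.1, -0.1, -0.5]
opening: 51.1
```

Run:
```python
from h import *
from station import imaging
s=imaging.camera("scene");im=s["image"][:,:,::-1];pickle.dump(s,open("scene8.pkl","wb"))
to((430,-230,200,.647))
cv2.imwrite("pics/s8.png",cv2.resize(im[120:250,270:410],None,fx=5,fy=4.5,interpolation=cv2.INTER_CUBIC))
cv2.imwrite("pics/s8c.png",cv2.resize(im[180:260,240:330],None,fx=7,fy=7,interpolation=cv2.INTER_CUBIC))
t=load("top6")
print("can top",ray(t,(296.5)/6-.5+350,228/6-.5+215,95), "width",ray(t,155/6+350,253,95)-ray(t,437/6+350,253,95))
```

```text
t9.35 pos [ 429.2 -229.3  -14.4] phi 0.647 zax [ 0.     0.003 -1.   ] F [-0.4  0.2 -0.3] open 51.1 j6 0.20
[  0.07   0.06 -21.44] turn -0.000
can top [ 585.41533327 -167.55349358   95.        ] width [-2.85469985 83.75902426  0.        ]
```

View pics/s8.png

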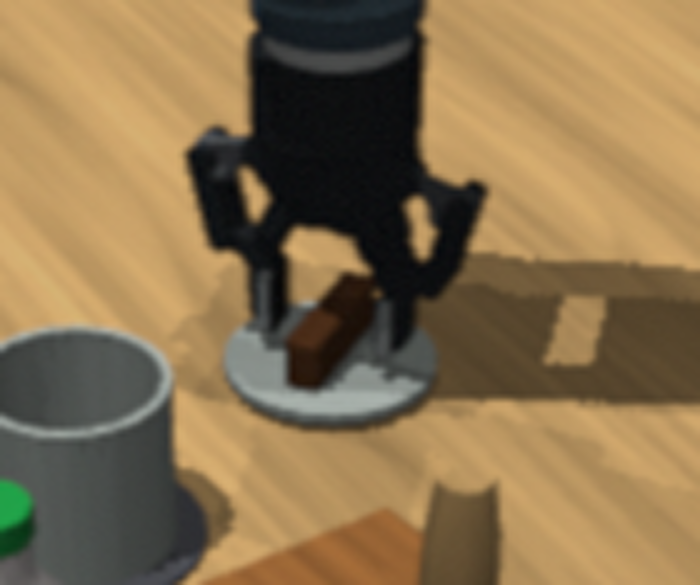

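View pics/s8c.png

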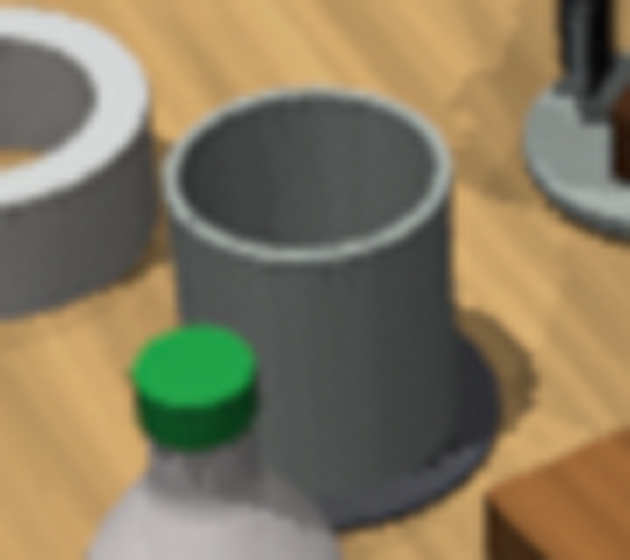

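Run:
```python
from h import *
s=load("scene8")
print("can scene",ray(s,310/7-.5+240,175/7-.5+180,95))
for z in (95,): print(proj(s,(585.4,-167.5,95)))
to((429,-229,265,.647),(553,298.5,265,.111))
```

```text
can scene [ 588.7950973  -164.96513763   95.        ]
[284.78105982 203.3592886 ]
t9.35 pos [ 429.2 -229.3  -14.4] phi 0.647 zax [ 0.     0.003 -1.   ] F [-0.4  0.2 -0.3] open 51.1 j6 0.20
[  0.06  -0.1  -27.94] turn -0.000
[ 41.75 -34.71 -27.78] turn 0.536
```

Request:
{"fn": "drive_tool", "kwargs": {
  "deltas": [0,0,-1.5,0,0.2,0,0,-4,0,0.2,0,0,-8,0,0.2,0,0,-13,0,1,0,0,-18,0,1,0,0,-23,0,1,0,0,-26,0,1,0,0,-27.5,0,1,0,0,-28,0,1,0,0,-28,0,1]
}}

```text
t: 10.6
eef_pos: [428.7, -229.8, 264.6]
tcp_rot: [-2.975, -0.997, -0.0]
force: [-0.1, 0.6, -0.9]
opening: 85.4
```

Run:
```python
from h import *
to((553,298.5,265,.111),(553,298.5,265,.111))
```

```text
t10.60 pos [ 428.7 -229.8  264.6] phi 0.647 zax [-0.001  0.004 -1.   ] F [-0.1  0.6 -0.9] open 85.4 j6 0.20
[ 41.76 -34.67   0.16] turn 0.536
[ 41.76 -34.67   0.16] turn 0.536
```

Request:
{"fn": "drive_tool", "kwargs": {
  "deltas": [2.5,-2,0,0.1,1,7,-5.8,0,0.2,1,12,-10,0,0.3,1,17,-14.1,0,0.4,1,22,-18.3,0,0.5,1,27,-22.4,0,0.536,1,32,-26.6,0,0.536,1,37,-30.7,0,0.536,1,40.5,-33.6,0,0.536,1,41.8,-34.7,0,0.536,1]
}}

```text
t: 11.85
eef_pos: [552.2, 301.7, 264.0]
tcp_rot: [-3.133, -0.179, 0.008]
force: [-0.8, -0.9, -0.9]
opening: 85.4
```

Run:
```python
from h import *
from station import imaging
to((553,298.5,151,.111))
im=imaging.camera("scene")["image"][:,:,::-1]
cv2.imwrite("pics/s9.png",im)
t=imaging.camera("top");pickle.dump(t,open("top9.pkl","wb"))
cv2.imwrite("pics/t9.png",np.clip(t["image"][:,:,::-1]*1.7,0,255).astype(np.uint8))
```

```text
t11.85 pos [552.2 301.7 264. ] phi 0.114 zax [-0.005  0.003 -1.   ] F [-0.8 -0.9 -0.9] open 85.4 j6 1.77
[ 0.1   0.36 11.29] turn 0.003
```

View pics/s9.png

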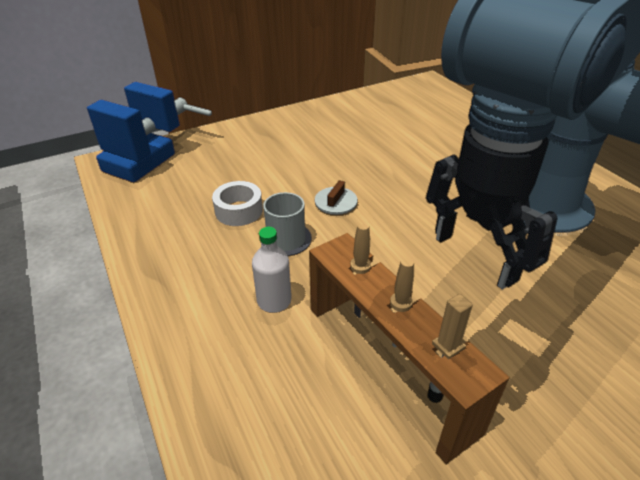

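View pics/t9.png

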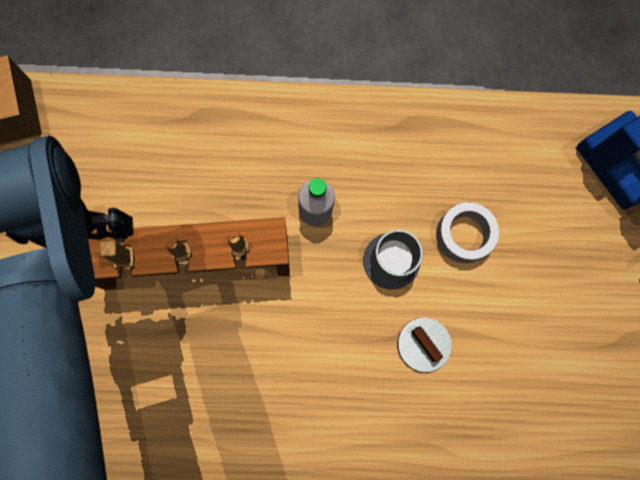

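Run:
```python
from h import *
s=load("scene8");t=load("top9")
for z in (295,307,320): print(z,proj(s,(552.2,301.7,z)),proj(t,(552.2+.11*47,301.7-47,z)))
```

```text
295 [470.56111391 271.31084269] [126.75695687 237.77984582]
307 [472.58355487 263.87349519] [124.39434275 236.11278814]
320 [474.83880285 255.58002048] [121.76118582 234.2548358 ]
```

Run:
```python
from h import *
t=load("top9")["image"]
cv2.imwrite("pics/t9z.png",cv2.resize(np.clip(t[195:285,70:170,::-1]*2.2,0,255).astype(np.uint8),None,fx=6,fy=6,interpolation=cv2.INTER_CUBIC))
```

View pics/t9z.png

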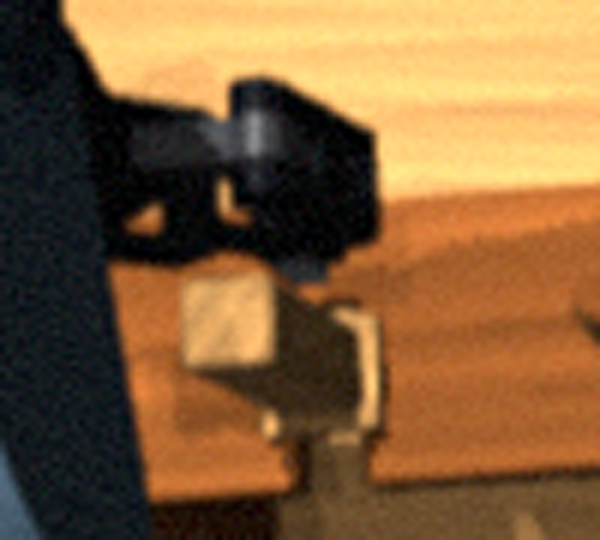

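Finger tips line up with the brush handle in both views: mid scene (472,260), top finger tip (122,239). Lid lies flat at top (425,345). Next I descend and grip.

Request:
{"fn": "drive_tool", "kwargs": {
  "deltas": [0.1,0.35,1,0,1,0.1,0.35,3,0,1,0.1,0.35,5.5,0,1,0.1,0.35,8,0,1,0.1,0.35,10,0,1,0.1,0.35,11.2,0,1,0.1,0.35,11.3,0,1,0.1,0.35,11.3,0,1,0.1,0.35,11.3,0,0.5,0.1,0.35,11.3,0,0]
}}

```text
t: 13.2
eef_pos: [553.7, 297.1, 152.3]
tcp_rot: [-3.133, -0.177, 0.004]
force: [0.5, 0.2, 0.4]
opening: 51.9
```

Run:
```python
from h import *
from station import imaging
to((553,298.5,151,.111))
im=imaging.camera("scene")["image"][:,:,::-1]
cv2.imwrite("pics/s10.png",cv2.resize(im[180:400,360:560],None,fx=3,fy=2.7,interpolation=cv2.INTER_CUBIC))
```

```text
t13.20 pos [553.7 297.1 152.3] phi 0.113 zax [-0.003  0.003 -1.   ] F [0.5 0.2 0.4] open 51.9 j6 1.77
[-0.05 -0.15  0.13] turn 0.002
```

View pics/s10.png

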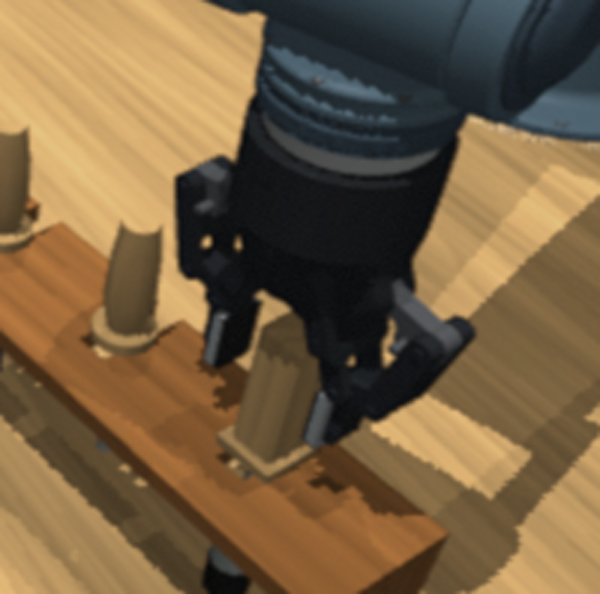

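The fingers straddle the square handle at mid height, at zoom (275,380). Next I grip.

Request:
{"fn": "drive_tool", "kwargs": {
  "deltas": [0,-0.1,0,0,-0.3,0,-0.1,0,0,-1,0,-0.1,0,0,-1,0,-0.1,0,0,-1,0,-0.1,0,0,-1,0,-0.1,0,0,-1,0,-0.1,-0.3,0,-1,0,-0.1,-0.6,0,-1,0,-0.1,-1,0,-1,0,-0.1,-1,0,-1],
  "force": 60
}}

```text
t: 14.5
eef_pos: [553.7, 298.0, 162.5]
tcp_rot: [-3.133, -0.177, 0.004]
force: [-0.4, -0.3, -0.2]
opening: 23.5
```

Run:
```python
from h import *
from station import imaging
s=imaging.camera("scene");im=s["image"][:,:,::-1]
pickle.dump(s,open("scene11.pkl","wb"))
to((553-80*np.cos(.111),298.5-80*np.sin(.111),163,.111))
cv2.imwrite("pics/s11.png",cv2.resize(im[180:430,360:560],None,fx=3,fy=2.4,interpolation=cv2.INTER_CUBIC))
```

```text
t14.55 pos [553.6 297.9 162.3] phi 0.113 zax [-0.003  0.003 -1.   ] F [-0.7  0.5 -1. ] open 22.9 j6 1.77
[-8.05 -0.08 -0.05] turn 0.002
```

View pics/s11.png

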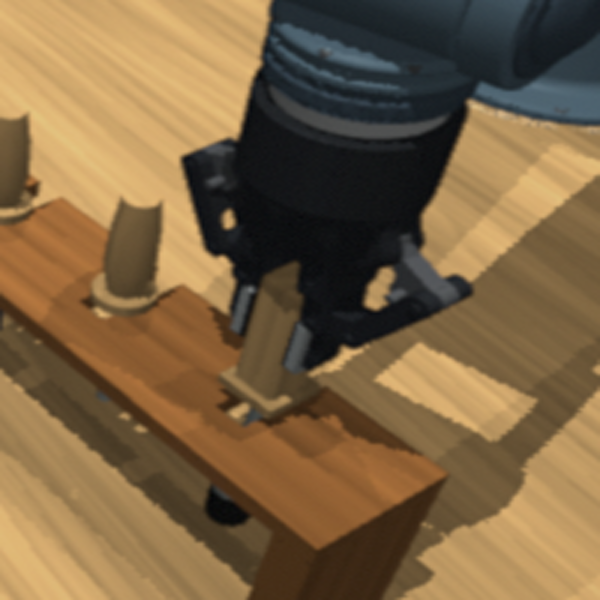

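The brush is gripped (opening 23 mm) and lifted about 10 mm, with the shoulder clear at zoom (270,390). I draw it forward, then raise it.

Request:
{"fn": "drive_tool", "kwargs": {
  "deltas": [-0.8,0,0,0,-1,-2,0,0,0,-1,-3.5,0,0,0,-1,-5,0,0,0,-1,-6.5,0,0,0,-1,-8,0,0,0,-1,-8.8,0,0,0,-1,-9,0,-1,0,-1,-9,0,-5,0,-1,-9,0,-10,0,-1]
}}

```text
t: 15.8
eef_pos: [464.2, 287.2, 263.4]
tcp_rot: [-3.134, -0.177, 0.007]
force: [0.6, -0.3, -0.5]
opening: 23.3
```

Run:
```python
from h import *
from station import imaging
s=imaging.camera("scene");im=s["image"][:,:,::-1]
to((470,-60,275,.111),(586.5,-166.5,275,.111))
cv2.imwrite("pics/s12.png",im)
```

```text
t15.85 pos [468.  288.7 272.7] phi 0.113 zax [ 0.009  0.008 -1.   ] F [3.1 1.5 5.1] open 23.1 j6 1.80
[-3.73 34.67 -0.49] turn 0.002
[ 6.65 46.56 -0.46] turn 0.002
```

View pics/s12.png

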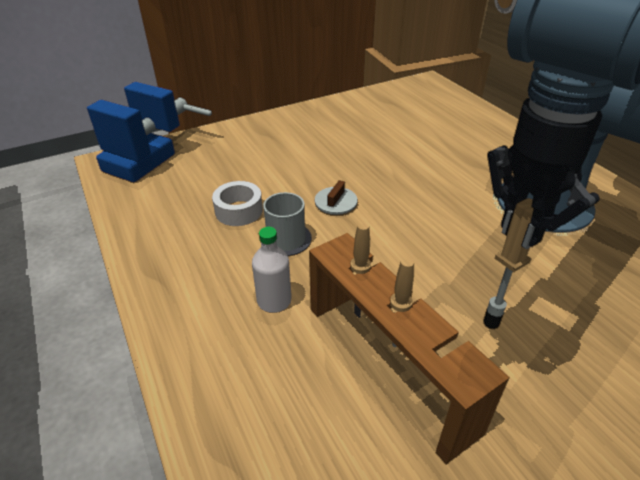

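The brush is out and hanging straight, with its head at (493,315). The free slot is visible at (445,340). I carry it around the front of the rack to the can.

Request:
{"fn": "drive_tool", "kwargs": {
  "deltas": [-0.5,1.5,0,0,-1,-1.2,5,0,0,-1,-2,10,0,0,-1,-2.7,15,0,0,-1,-3.2,20,0,0,-1,-3.5,25,0,0,-1,-3.5,30,0,0,-1,-1.5,35,0,0,-1,1,39,0,0,-1,2.5,41.5,0,0,-1]
}}

```text
t: 17.1
eef_pos: [539.3, -123.3, 268.9]
tcp_rot: [-3.129, -0.173, -0.012]
force: [-0.1, 0.4, -0.8]
opening: 23.3
```

Run:
```python
from h import *
to((586.5,-166.5,260,.111),(586.5,-166.5,210,.111))
```

```text
t17.10 pos [ 539.3 -123.3  268.9] phi 0.111 zax [ 0.007  0.008 -1.   ] F [-0.1  0.4 -0.8] open 23.3 j6 1.02
[4.21 4.82 0.89] turn -0.000
[4.17 4.86 5.89] turn -0.000
```

Request:
{"fn": "drive_tool", "kwargs": {
  "deltas": [1,1.2,0,0,-1,2.2,2.5,0,0,-1,3.4,3.9,0,0,-1,4.1,4.6,0,0,-1,4.2,4.8,0,0,-1,4.2,4.8,0,0,-1,4.2,4.8,0,0,-1,4.2,4.8,0.3,0,-1,4.2,4.8,0.3,0,-1,4.2,4.8,0.3,0,-1]
}}

```text
t: 18.35
eef_pos: [586.3, -166.3, 265.9]
tcp_rot: [-3.129, -0.173, -0.012]
force: [0.4, 0.4, -2.2]
opening: 23.3
```

Run:
```python
from h import *
from station import imaging
s=imaging.camera("scene");im=s["image"][:,:,::-1]
pickle.dump(s,open("scene13.pkl","wb"))
to((586.5,-166.5,260,.111),(586.5,-166.5,210,.111))
cv2.imwrite("pics/s13.png",cv2.resize(im[80:260,190:390],None,fx=4,fy=3.3,interpolation=cv2.INTER_CUBIC))
print([proj(s,(586.5,-166.5,z)) for z in (139,)],(proj(s,(586.5,-166.5,139))-[190,80])*[4,3.3])
```

```text
t18.40 pos [ 586.4 -166.3  266. ] phi 0.111 zax [ 0.007  0.008 -1.   ] F [ 0.1 -0.1 -1.2] open 23.6 j6 0.99
[0.01 0.02 0.6 ] turn -0.000
[-0.03  0.06  5.6 ] turn -0.000
[array([283.30732539, 185.938655  ])] [373.22930158 349.59756151]
```

View pics/s13.png

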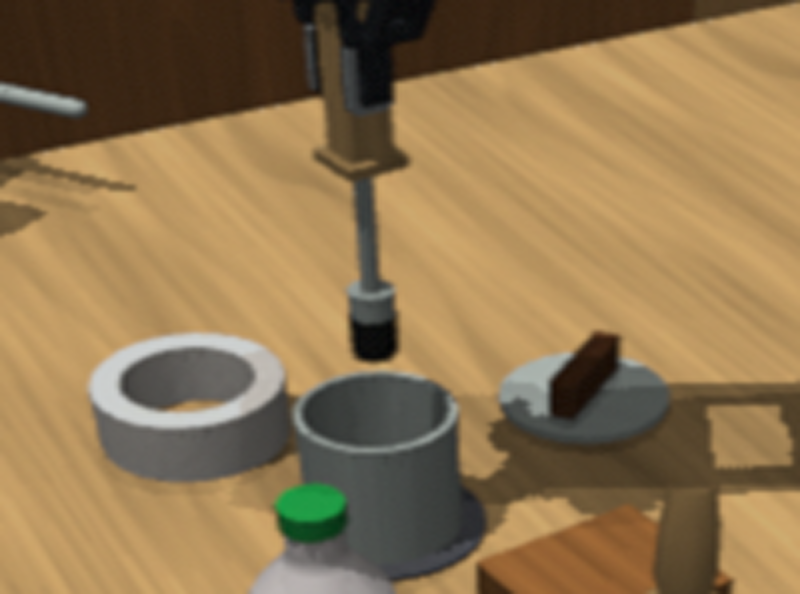

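The tip is at zoom (374,352), matching the prediction for 139 mm height over the can axis. I lower it to just inside the mouth.

Request:
{"fn": "drive_tool", "kwargs": {
  "deltas": [0,0,0.8,0,-1,0,0,2,0,-1,0,0,3.3,0,-1,0,0,4.6,0,-1,0,0,5.7,0,-1,0,0,6.5,0,-1,0,0,6.9,0,-1,0,0,7,0,-1,0,0,7,0,-1,0,0,7,0,-1]
}}

```text
t: 19.65
eef_pos: [587.1, -165.9, 196.5]
tcp_rot: [-3.129, -0.173, -0.013]
force: [0.1, 0.0, -1.6]
opening: 23.4
```

Run:
```python
from h import *
from station import imaging
to((586.5,-166.5,180,.111))
for i in range(3):
  imaging.camera("scene");to()
```

```text
t19.65 pos [ 587.1 -165.9  196.5] phi 0.111 zax [ 0.008  0.008 -1.   ] F [ 0.1  0.  -1.6] open 23.4 j6 0.99
[-0.08  0.07  1.65] turn -0.000
t19.70 pos [ 587.  -165.8  196.4] phi 0.111 zax [ 0.008  0.008 -1.   ] F [-0.6  0.6 -0.9] open 23.3 j6 0.99
t19.75 pos [ 587.  -165.8  196.3] phi 0.111 zax [ 0.008  0.008 -1.   ] F [ 0.2  0.2 -1. ] open 23.8 j6 0.99
t19.80 pos [ 587.  -165.8  196.2] phi 0.111 zax [ 0.007  0.008 -1.   ] F [ 0.1  0.2 -1.2] open 23.2 j6 0.99
```

Tip is at about 69 mm. The baseline Fz is about −1.2 N. I go down 12 mm slowly.

Request:
{"fn": "drive_tool", "kwargs": {
  "deltas": [0,0,0.2,0,-1,0,0,0.4,0,-1,0,0,0.6,0,-1,0,0,0.8,0,-1,0,0,1.0,0,-1,0,0,1.1,0,-1,0,0,1.2,0,-1,0,0,1.2,0,-1,0,0,1.2,0,-1,0,0,1.2,0,-1]
}}

```text
t: 21.05
eef_pos: [587.1, -165.8, 184.3]
tcp_rot: [-3.129, -0.173, -0.012]
force: [0.6, -0.6, -1.1]
opening: 23.3
```

Request:
{"fn": "drive_tool", "kwargs": {
  "deltas": [0,0,0.2,0,-1,0,0,0.4,0,-1,0,0,0.6,0,-1,0,0,0.8,0,-1,0,0,1.0,0,-1,0,0,1.1,0,-1,0,0,1.2,0,-1,0,0,1.2,0,-1,0,0,1.2,0,-1,0,0,1.2,0,-1]
}}

```text
t: 22.3
eef_pos: [587.2, -165.7, 172.4]
tcp_rot: [-3.129, -0.173, -0.013]
force: [-0.4, 0.2, -2.0]
opening: 23.1
```

Request:
{"fn": "drive_tool", "kwargs": {
  "deltas": [0,0,0.2,0,-1,0,0,0.4,0,-1,0,0,0.6,0,-1,0,0,0.8,0,-1,0,0,1.0,0,-1,0,0,1.1,0,-1,0,0,1.2,0,-1,0,0,1.2,0,-1,0,0,1.2,0,-1,0,0,1.2,0,-1]
}}

```text
t: 23.55
eef_pos: [587.4, -165.6, 160.6]
tcp_rot: [-3.13, -0.173, -0.013]
force: [-0.6, 0.8, 2.5]
opening: 23.1
```

Run:
```python
from h import *
from station import imaging
for i in range(4):
  imaging.camera("scene");to()
```

```text
t23.60 pos [ 587.4 -165.6  160.5] phi 0.111 zax [ 0.008  0.008 -1.   ] F [-0.6  1.4  2.4] open 23.2 j6 0.99
t23.65 pos [ 587.4 -165.6  160.5] phi 0.111 zax [ 0.008  0.008 -1.   ] F [-0.   0.9  3.5] open 23.6 j6 0.99
t23.70 pos [ 587.4 -165.6  160.5] phi 0.111 zax [ 0.008  0.008 -1.   ] F [-0.3 -0.   3.2] open 23.3 j6 0.99
t23.75 pos [ 587.4 -165.6  160.5] phi 0.111 zax [ 0.008  0.008 -1.   ] F [0.  0.9 2.8] open 23.0 j6 0.99
```

Contact force is about 4.3 N, so the dish has yielded about 3 mm. I press another 11 mm for roughly 9 N, then hold.

Request:
{"fn": "drive_tool", "kwargs": {
  "deltas": [0,0,0.25,0,-1,0,0,0.5,0,-1,0,0,0.75,0,-1,0,0,1.0,0,-1,0,0,1.1,0,-1,0,0,1.1,0,-1,0,0,1.1,0,-1,0,0,1.1,0,-1,0,0,1.1,0,-1,0,0,1.1,0,-1]
}}

```text
t: 25.0
eef_pos: [587.8, -165.6, 150.3]
tcp_rot: [-3.13, -0.173, -0.014]
force: [-2.6, 0.8, 7.5]
opening: 23.6
```

Run:
```python
from h import *
from station import imaging
for i in range(12):
  s=imaging.camera("scene");to()
cv2.imwrite("pics/s14.png",cv2.resize(s["image"][80:260,190:390,::-1],None,fx=4,fy=3.3,interpolation=cv2.INTER_CUBIC))
```

```text
t25.05 pos [ 587.8 -165.6  150.3] phi 0.111 zax [ 0.009  0.007 -1.   ] F [-2.2  1.7  7.5] open 23.6 j6 0.99
t25.10 pos [ 587.7 -165.6  150.3] phi 0.111 zax [ 0.008  0.007 -1.   ] F [-2.   1.7  8.2] open 23.5 j6 0.99
t25.15 pos [ 587.8 -165.6  150.3] phi 0.111 zax [ 0.008  0.007 -1.   ] F [-1.5  0.7  7.3] open 23.6 j6 0.99
t25.20 pos [ 587.8 -165.6  150.4] phi 0.111 zax [ 0.009  0.007 -1.   ] F [-2.1  1.2  8.4] open 23.6 j6 0.99
t25.25 pos [ 587.7 -165.6  150.3] phi 0.111 zax [ 0.008  0.007 -1.   ] F [-0.8  1.2  7.5] open 23.6 j6 0.99
t25.30 pos [ 587.8 -165.7  150.4] phi 0.111 zax [ 0.009  0.007 -1.   ] F [-1.6  0.9  7.9] open 23.5 j6 0.99
t25.35 pos [ 587.8 -165.6  150.3] phi 0.111 zax [ 0.008  0.007 -1.   ] F [-1.3  1.1  7.1] open 23.6 j6 0.99
t25.40 pos [ 587.8 -165.6  150.3] phi 0.111 zax [ 0.009  0.007 -1.   ] F [-2.1  1.2  7.4] open 23.3 j6 0.99
t25.45 pos [ 587.8 -165.6  150.3] phi 0.111 zax [ 0.008  0.007 -1.   ] F [-1.4  1.1  7.4] open 23.3 j6 0.99
t25.50 pos [ 587.8 -165.6  150.3] phi 0.111 zax [ 0.008  0.007 -1.   ] F [-2.   1.8  7.5] open 23.5 j6 0.99
t25.55 pos [ 587.8 -165.6  150.3] phi 0.111 zax [ 0.008  0.007 -1.   ] F [-1.4  0.6  8.4] open 23.3 j6 0.99
t25.60 pos [ 587.8 -165.7  150.4] phi 0.111 zax [ 0.009  0.007 -1.   ] F [-1.2 -0.1  7.6] open 23.3 j6 0.99
```

View pics/s14.png

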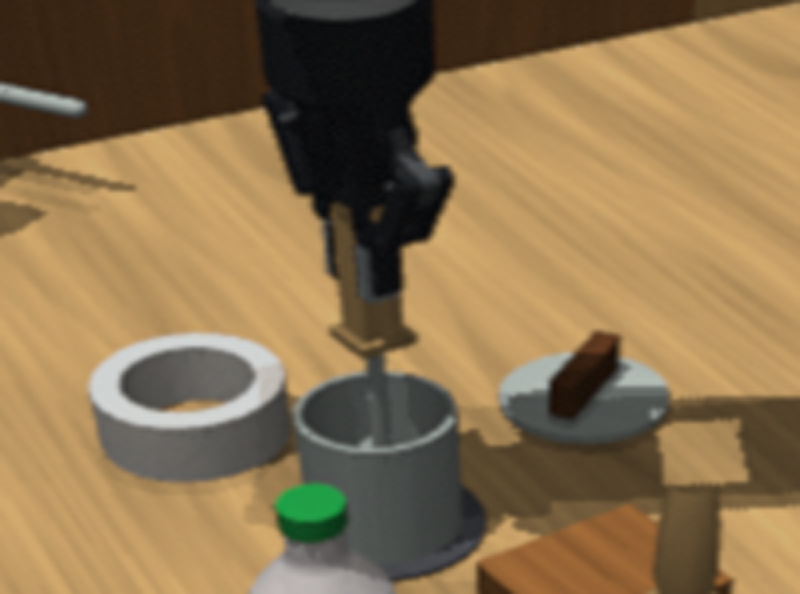

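The contact force was about 9 N for over a second, with the brush upright inside the mouth at zoom (378,420). I withdraw it.

Request:
{"fn": "drive_tool", "kwargs": {
  "deltas": [0,0,-0.4,0,-1,0,0,-1,0,-1,0,0,-1.8,0,-1,0,0,-3,0,-1,0,0,-5,0,-1,0,0,-7.5,0,-1,0,0,-10,0,-1,0,0,-12,0,-1,0,0,-12.5,0,-1,0,0,-12.5,0,-1]
}}

```text
t: 26.85
eef_pos: [586.6, -166.5, 275.2]
tcp_rot: [-3.13, -0.173, -0.014]
force: [-1.2, -0.1, -1.6]
opening: 23.4
```

Run:
```python
from h import *
from station import imaging
s=imaging.camera("scene")
pickle.dump(s,open("scene15.pkl","wb"))
to((465,-20,275,.111),(465,285,275,.111))
cv2.imwrite("pics/s15.png",cv2.resize(s["image"][80:260,190:390,::-1],None,fx=4,fy=3.3,interpolation=cv2.INTER_CUBIC))
```

```text
t26.90 pos [ 586.3 -166.4  274.3] phi 0.111 zax [ 0.007  0.008 -1.   ] F [ 0.9 -0.1 -1.4] open 23.0 j6 0.99
[-10.44 -15.89  -0.04] turn -0.000
[ -7.07 -46.2    0.21] turn -0.000
```

View pics/s15.png

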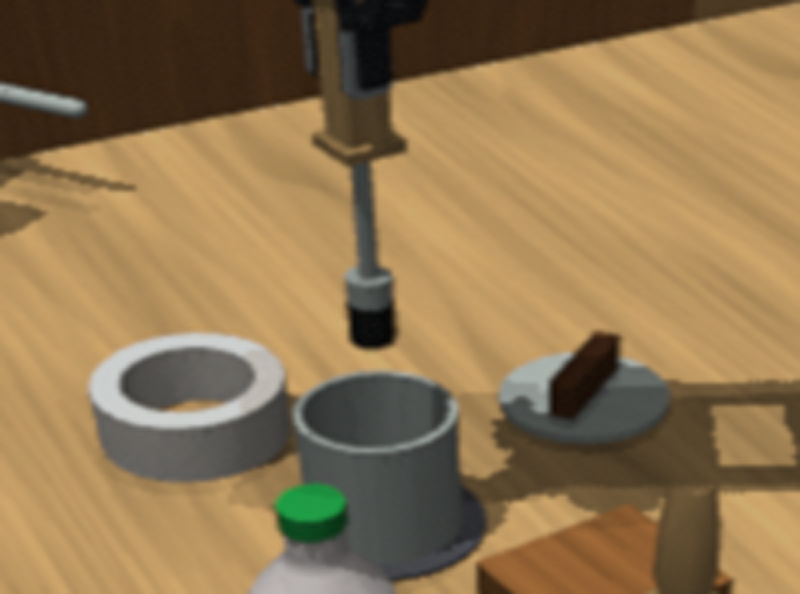

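The brush is unchanged in the grip (tip at zoom (372,340)). I carry it back around the rack's front.

Request:
{"fn": "drive_tool", "kwargs": {
  "deltas": [-1.5,-1.5,0,0,-1,-4.5,-5,0,0,-1,-8,-10,0,0,-1,-10.5,-15,0,0,-1,-10.8,-20,0,0,-1,-10.4,-25,0,0,-1,-9.8,-30,0,0,-1,-9.2,-35,0,0,-1,-8.4,-40,0,0,-1,-7.6,-43.5,0,0,-1]
}}

```text
t: 28.15
eef_pos: [461.7, 259.5, 275.5]
tcp_rot: [-3.129, -0.176, -0.008]
force: [-0.0, -0.2, -0.1]
opening: 23.4
```

Run:
```python
from h import *
c,s_=np.cos(.111),np.sin(.111)
to((553.6-92*c,298-92*s_,275,.112),(553.6-92*c,298-92*s_,162,.112))
```

```text
t28.15 pos [461.7 259.5 275.5] phi 0.112 zax [ 0.005  0.008 -1.   ] F [-0.  -0.2 -0.1] open 23.4 j6 1.75
[ 0.36 -2.81  0.07] turn 0.000
[ 0.3  -2.73 11.37] turn 0.000
```

Request:
{"fn": "drive_tool", "kwargs": {
  "deltas": [0.2,-1.5,0,0,-1,0.3,-2.6,0.5,0,-1,0.3,-2.8,2,0,-1,0.3,-2.8,4,0,-1,0.3,-2.75,6.5,0,-1,0.3,-2.75,9,0,-1,0.3,-2.75,10.8,0,-1,0.3,-2.75,11.3,0,-1,0.3,-2.75,11.3,0,-1,0.3,-2.75,11.3,0,-1]
}}

```text
t: 29.4
eef_pos: [462.9, 288.2, 163.9]
tcp_rot: [-3.129, -0.176, -0.011]
force: [-0.2, -0.5, -1.0]
opening: 23.4
```

Run:
```python
from h import *
from station import imaging
s=imaging.camera("scene")
pickle.dump(s,open("scene16.pkl","wb"))
to((553.6,298,162,.112))
cv2.imwrite("pics/s16.png",cv2.resize(s["image"][180:430,380:580,::-1],None,fx=3.5,fy=2.4,interpolation=cv2.INTER_CUBIC))
t=imaging.camera("top");cv2.imwrite("pics/t16.png",cv2.resize(np.clip(t["image"][210:320,70:210,::-1]*2.,0,255).astype(np.uint8),None,fx=5,fy=5,interpolation=cv2.INTER_CUBIC))
```

```text
t29.45 pos [462.9 288.2 163.9] phi 0.112 zax [ 0.007  0.008 -1.   ] F [ 0.1  0.1 -1.2] open 23.3 j6 1.80
[9.12 0.05 0.26] turn 0.000
```

View pics/s16.png

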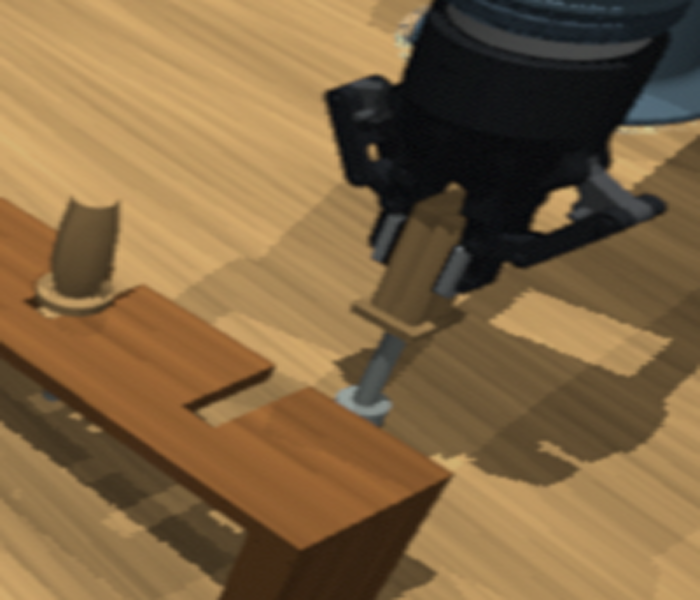

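View pics/t16.png

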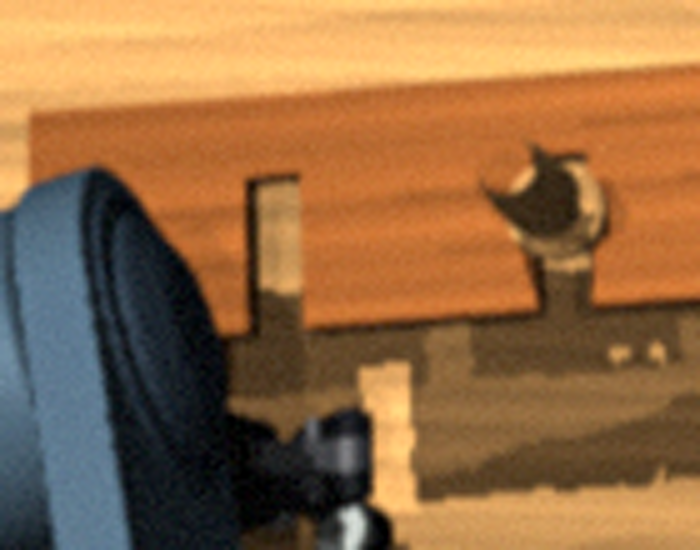

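Run:
```python
from h import *
t=load("top9");s=load("scene16")
f=lambda x,y:ray(t,(x+.5)/5-.5+70,(y+.5)/5-.5+210,150)[:2]
g=lambda x,y:ray(s,(x+.5)/3.5-.5+380,(y+.5)/2.4-.5+180,150)[:2]
print("top",f(277,329),f(274,178), "L",f(251,332),f(303,327))
a,b=g(273,369),g(316,389);print("scene mouth",a,b,(a+b)/2); a2,b2=g(185,405),g(213,426);print("end",a2,b2,(a2+b2)/2)
c_,s_=np.cos(.112),np.sin(.112)
for d in (0,30,52,92): print(d,553.6-(d)*c_,298-d*s_)
```

```text
top [521.69093885 294.36944547] [572.18166412 299.92636603] L [520.41767767 302.76565598] [522.63375096 285.93625465]
scene mouth [527.60432976 287.99135691] [522.07635709 307.10931175] [524.84034343 297.55033433]
end [574.05098819 292.13590661] [573.40446313 308.55570906] [573.72772566 300.34580783]
0 553.6 298.0
30 523.7879633923042 294.64702023546147
52 501.9258032133273 292.18816840813315
92 462.1764210697329 287.71752872208174
```

Request:
{"fn": "drive_tool", "kwargs": {
  "deltas": [0.8,0,0,0,-1,2,0,0,0,-1,3.2,0,0,0,-1,4.4,0,0,0,-1,5.6,0,0,0,-1,6.8,0,0,0,-1,8,0,0,0,-1,8.9,0,0,0,-1,9.1,0,0.1,0,-1,9.1,0,0.2,0,-1]
}}

```text
t: 30.75
eef_pos: [553.1, 298.4, 162.3]
tcp_rot: [-3.129, -0.176, -0.01]
force: [0.2, 0.8, -1.5]
opening: 23.7
```

Run:
```python
from h import *
from station import imaging
s=imaging.camera("scene")
to((553.6,298,152.3,.112))
cv2.imwrite("pics/s17.png",cv2.resize(s["image"][180:430,360:560,::-1],None,fx=3.5,fy=2.4,interpolation=cv2.INTER_CUBIC))
```

```text
t30.80 pos [552.8 298.4 162. ] phi 0.112 zax [ 0.006  0.008 -1.   ] F [-0.8  0.1 -2.1] open 23.6 j6 1.77
[0.06 0.06 0.97] turn 0.000
```

View pics/s17.png

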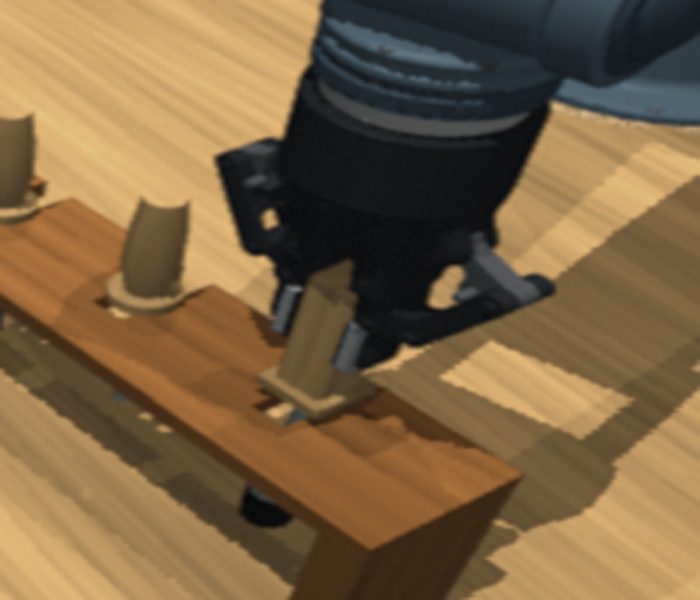

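The brush is in the slot with its shoulder still raised, at zoom (315,395). I lower it until it is seated.

Request:
{"fn": "drive_tool", "kwargs": {
  "deltas": [0,0,0.2,0,-1,0,0,0.4,0,-1,0,0,0.6,0,-1,0,0,0.75,0,-1,0,0,0.85,0,-1,0,0,0.9,0,-1,0,0,0.95,0,-1,0,0,0.95,0,-1,0,0,0.95,0,-1,0,0,0.95,0,-1]
}}

```text
t: 32.05
eef_pos: [553.0, 298.5, 152.7]
tcp_rot: [-3.129, -0.176, -0.01]
force: [0.2, -1.1, -0.6]
opening: 23.5
```

Run:
```python
from h import *
from station import imaging
s=imaging.camera("scene")
to((553.6,298,152.3,.112))
cv2.imwrite("pics/s18.png",cv2.resize(s["image"][260:360,400:500,::-1],None,fx=6,fy=6,interpolation=cv2.INTER_CUBIC))
imaging.camera("scene");to()
```

```text
t32.10 pos [553.  298.5 152.7] phi 0.112 zax [ 0.006  0.008 -1.   ] F [ 0.5  0.7 -0.4] open 23.4 j6 1.77
[0.06 0.06 0.04] turn 0.000
t32.15 pos [553.  298.5 152.7] phi 0.112 zax [ 0.006  0.008 -1.   ] F [-0.8  0.8 -0.2] open 23.3 j6 1.77
```

View pics/s18.png

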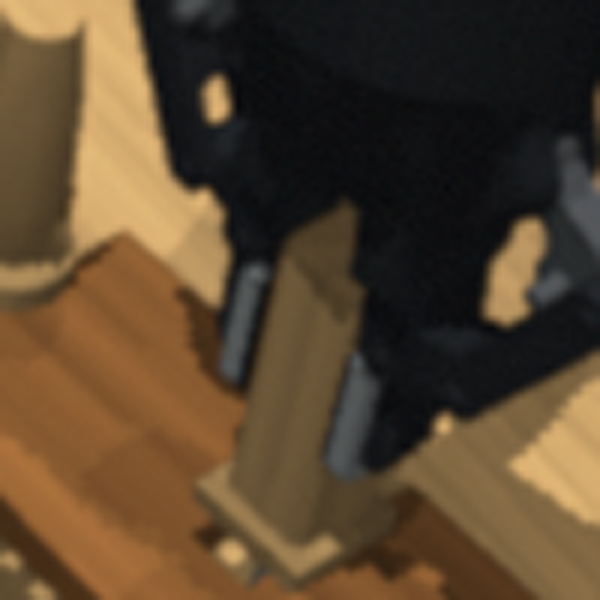

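The brush is seated and its weight is off the wrist. I lower 0.5 mm more and open.

Request:
{"fn": "drive_tool", "kwargs": {
  "deltas": [0,0,0.05,0,-1,0,0,0.05,0,-0.4,0,0,0.05,0,-0.2,0,0,0.05,0,0.2,0,0,0.05,0,0.4,0,0,0.05,0,0.6,0,0,0.05,0,0.6,0,0,-0.5,0,0.6,0,0,-2,0,0.6,0,0,-4,0,0.6]
}}

```text
t: 33.4
eef_pos: [552.8, 298.2, 194.0]
tcp_rot: [-3.129, -0.176, -0.01]
force: [-0.2, -0.4, 0.7]
opening: 68.6
```

Request:
{"fn": "drive_tool", "kwargs": {
  "deltas": [0,0,-1,0,0.6,0,0,-3,0,0.6,0,0,-6,0,0.6,0,0,-10,0,0.6,0,0,-13,0,0.6,-2,0,-14,0,0.6,-5,0,-14,0,0.6,-8,0,-14,0,0.6,-10,0,-14,0,0.6,-10,0,-14,0,0.6]
}}

```text
t: 34.65
eef_pos: [451.9, 286.0, 334.6]
tcp_rot: [-3.128, -0.177, -0.013]
force: [0.1, -0.5, 0.8]
opening: 67.9
```

Run:
```python
from h import *
from station import imaging
s=imaging.camera("scene")
to()
cv2.imwrite("pics/s19.png",s["image"][:,:,::-1])
cv2.imwrite("pics/s19z.png",cv2.resize(s["image"][210:460,300:520,::-1],None,fx=2.4,fy=2.4,interpolation=cv2.INTER_CUBIC))
t=imaging.camera("top");cv2.imwrite("pics/t19.png",np.clip(t["image"][:,:,::-1]*1.7,0,255).astype(np.uint8))
```

```text
t34.70 pos [452.6 285.9 334.4] phi 0.113 zax [ 0.008  0.009 -1.   ] F [-0.8  0.6 -0.5] open 68.2 j6 1.81
```

View pics/s19.png

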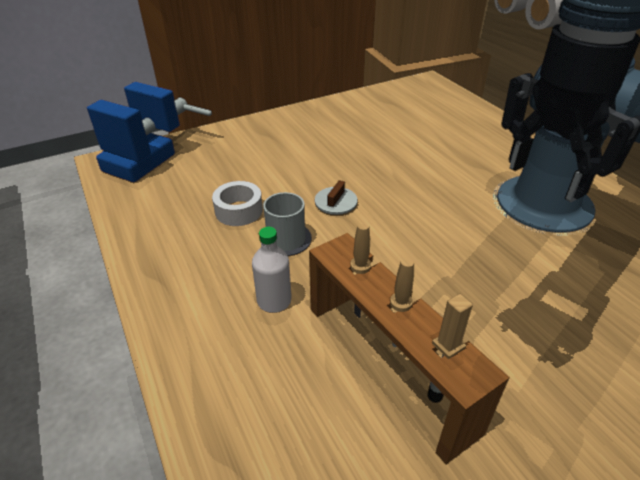

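View pics/s19z.png

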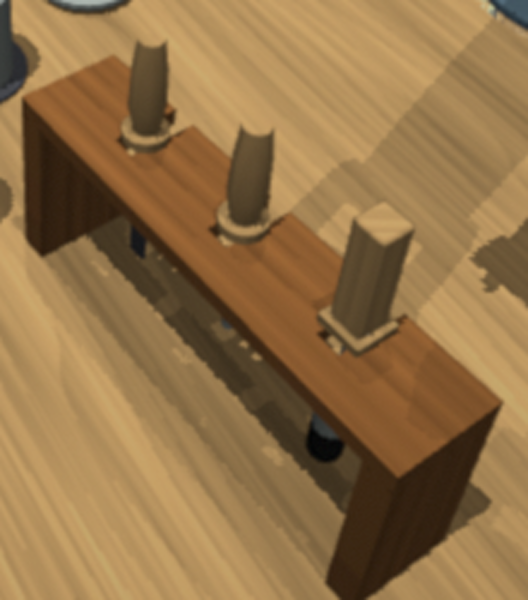

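View pics/t19.png

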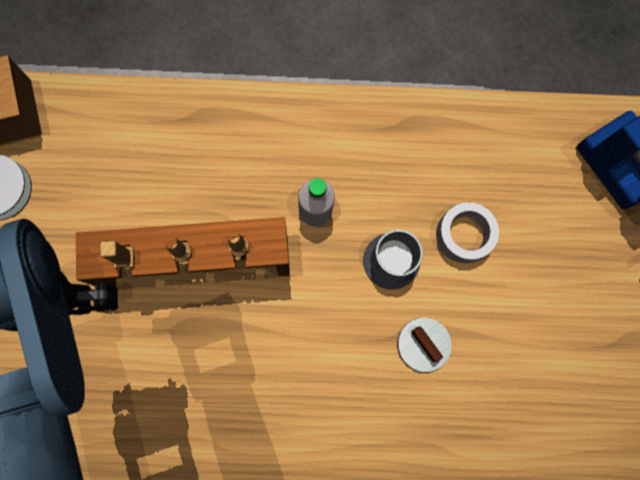

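The brush hangs exactly as at the start: its handle top is at zoom (383,222) in both pictures. The lid lies flat at top (425,345), and the tape, bottle, file and awl have not moved. The arm is clear of everything, so I hand in.

```bash
python3 -c "
from station import arm
print(arm.finish_job())"
```

```text
the job is handed in; nothing more can be done
None
```

I finished the whole job and handed it in at about 35 s of the 72 s allowed; no verdict was reported.

- **Lid:** It lies flat, knob up, at about (430, −230), roughly 170 mm from the can's axis.
- **Brush press:** The dish was pressed with about 9 N, read from the wrist force less the weight, for over a second. The reported tool position was within 2–3 mm of the measured can axis.
- **Brush return:** It hangs back in its slot, released. In the scene camera, its handle top is at the same pixel as at the start.
- **Other objects:** The file, awl, tape and bottle look unmoved in both cameras. The arm ended clear of everything.

Two things disagreed with what was given:
- **Fingertip height:** The visible fingertips were about 30 mm higher than the reported TCP. My first lid grip closed on air above the knob, touching nothing; I corrected it from the pictures.
- **Camera agreement:** The two cameras differed by 3–4 mm horizontally, so I used a point between them.

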